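# Hang the brush-washing pail on the latch hook of the drip stand

### The arm

A 7-joint arm with a two-finger parallel gripper is mounted at the origin on a cart in front of the work surface, level with it; the furniture and walls round the work are solid. World frame = base frame: x ahead of the robot, y to its left, z up, the work surface at z = 0. Lengths are in m, angles in rad, forces in N, time in s.
With the tool pointing down it reaches from about 0.4 to 0.85 m from the base axis. Payload 10.4 kg.
Tool frame: the origin (TCP) lies midway between the tips of the shut fingers; the grasp point (between the pads) lies 19 mm behind it; z points along the fingers, y is the line along which they close (so a half turn about z gives the same grasp; the last joint's range is limited). The gripper opens to 85 mm and grips with 20 to 120 N. Pads are 22 mm wide; open, the fingers measure 114 mm over their backs; the gripper's body (76 mm by 85 mm) begins 54 mm behind the grasp point. The pads swing forward as they close: fully open they stand 13 mm farther back than shut.
Start: joints at [1.261, 0.332, -0.065, 1.46, 0.022, 1.35, -0.088], TCP at [0.177, -0.599, 0.231] pointing down, gripper open.
Joint ranges: [-2.6, 2.6], [-0.5, 2.12], [-1.47, 1.34], [0.16, 2.42], [-1.27, 4.41], [0.06, 2.06], [-2.6, 2.6]. Speed limits (rad/s): [2.22, 2.22, 2.79, 2.79, 3.14, 3.14, 3.14].

### API

Orientations are given as a unit quaternion [x, y, z, w].
In Python, from workcell import get_obs, camera, camera_params, hand_in gives the robot as it stands.
- The arm moves only by the tool carry_out, never from a script. Its argument "commands" is a list that holds one entry, the list of rows, each a list of 6 numbers: the shift along the tool's x, y, z in units of 40 mm (1.0 is 40 mm), then the turn, a rotation vector about the tool's x, y, z in units of 6 degrees (1.0 is 6 degrees). In form: [[[x, y, z, ax, ay, az], ...]]. A call has 1 to 20 rows; each row shifts and turns the commanded pose from where the row before left it, along the tool's axes as they then stand; what a row does not reach is not made up. A row lasts 1/12 s, in which the tool goes at most 41.7 mm and 7.16 degrees, less where a joint would pass 70% of its speed; a pose out of reach is approached as far as the arm can. A call is refused whole if a number of a shift passes 1 or a number of a turn 1, either way. A call with a gripper value outside its range is refused whole. "hand" is the closure, from -1 (fully open) to 1 (shut), set as the call begins (left out, the last holds). The fingers move at their own pace and stop on an object; "force" is the grip in N (left out, the last holds). Time passes only in rows, so rows that do not move let the fingers close. It gives the time, the measured TCP pose, the force, the opening and the grip force at its end, in the units of the state.
- get_obs(): the state, without advancing time (a new reading comes with each control period).
- camera(name): name is "side" or "top"; returns the picture (400x640x3 uint8, red, green, blue); there is no depth.
- camera_params(name): a dict with "mtx" (3x3 intrinsics, pixels), "R" (3x3) and "t" (3): a world point X has camera coordinates R X + t. Camera axes: x right, y down, z forward; pixel columns grow to the right and rows downward; lengths in m; the calibration is good to about 2 mm. A picture is of the moment at which its call begins. camera_params takes no time and is no camera call.
- hand_in(): hands the job in; it is judged then, once.
The state is a dict: "clock": time; "joint_pos": joint angles; "joint_velocities": joint speeds; "tau": joint torques, N m; "position": TCP position; "ee_rot": TCP orientation; "ft_force": force on the tool from outside, world axes, zero at the start; "torque": the same for the moment, N m; "grip_width": opening from 0.0 (shut) to 1.0 (fully open); "grasp_force": force on a finger pad.
Only numpy, scipy, OpenCV 4.12 (cv2) and the standard library are available. Lean on these libraries where they do the work, as an engineer would, in place of code of your own. Each camera call takes 0.05 s, during which the arm holds its last target. There are 200 camera calls.

### The job

With the small brush-washing pail still standing on the worktop, swing its folded bail upright with a fingertip. Then carry the pail upright by one side of the wooden grip to the drip stand, set the grip's narrow waist into the hook, and press it gently down past the sprung latch until it drops home and the latch snaps shut above it, so that the pail hangs level over the tray. Do not force the hook or disturb the paint tubes around.

Things in the scene. Friction and masses are not known exactly. Their poses are not given: they have to be found in the camera images.
- pail: round open aluminium brush-washing pail, 95 mm high, 105 mm across the rim, about 0.44 kg. Origin: centre of its underside; z up. The bail's pivots (ears) are at y = +57 and -57 mm, 85 mm above the origin; its side arms are 5 mm wire; folded, it points to the pail's -x. Upright, it stands with the waist of its grip 92 mm above the rim.
- bail (a joint): swing angle of the pail's bail about the ear axis (pail y axis): 0 = folded, arms level and pointing to the pail's -x; 1.57 = upright; 3.1 = folded to the other side. Rather stiff in its ears (about 0.02 Nm): it stays at any angle it is left at.
- grip (a point): centre of the bail's turned wooden grip, 104 mm from the ear axis and parallel to the pail's y axis. Grip 92 mm long: in the middle a waist 9 mm thick, 20 mm long (for the hook); on each side a shoulder 16 mm thick, 36 mm long to hold it by (its middle 28 mm from this point). Bail upright: this point is 189 mm above the pail's underside.
- stand: drip stand, fixed: dark tray 225 x 140 x 14 mm with a post at +x that carries a hook arm reaching back to -x. Origin: on the worktop exactly under the hook's seat (where the centre of the grip's waist comes to rest). The hook, of 7 mm round bar, lies in the stand's xz plane and opens upward: upturned tip on the -x side, post on the +x side. The waist goes in best 3 mm to the -x side of the seat.
- gate (a joint): the hook's sprung latch, a flap 18 mm long and 5 mm wide, hinged on the post side, that closes the 19 mm wide mouth against the tip: 0 shut; pressed from above it swings down to 1.5 rad (2 N to start, up to 13 N to pass) and springs shut. Waist centre is 29 mm above the seat when it meets the shut latch, passes it 3 to 8 mm above the seat, then drops home.
- tube_16: bystander: paint tube lying near the front edge, 142 x 46 x 31 mm; origin at its underside
- tube_10: bystander: paint tube lying behind the work, 138 x 43 x 28 mm; origin at its underside
- tube_18: bystander: paint tube lying behind the pail, 138 x 43 x 28 mm; origin at its underside
- post_top (a point): top of the stand's 12 mm post, 310 mm above the worktop, 88 mm to +x of the stand's origin. The hook's collar may be clamped at any height: the centre of the waist, once seated, is 218 to 252 mm above the worktop; this is NOT measured: see or feel for it. The hook reaches from 12 mm below the seat to 29 mm above it (tip). Its thumbscrew is only light: load the hook with less than 20 N.

How it is judged:
By the outcome, as a careful person would: the job done as asked, in the order asked, and still so for the second after the job is handed in, with the robot touching nothing.
It also fails if it takes over 72 s, if anything falls off the work surface, if the arm or the gripper's body presses on something with over 40 N, if the wrist force passes 120 N, or if a joint passes its speed limit or range.

## Working session

There is one attempt and no reset: what is moved stays moved. The work goes in short steps, Python scripts to look and compute and a tool call to move; the robot and the scene stay as the last step left them, time stands still between calls to the robot, and variables do not carry over. Pictures are saved under pics/ and viewed, at most 10 in all, crops included, and the job is handed in when it is done.

Besides the shell and the picture viewer there is one more tool, called after "Emit:" as name(argument=value, ...), one argument or row to a line, values as JSON. carry_out: Moves the arm, as the interface text tells. Its arguments: {"type":"object","properties":{"commands":{"type":"array"},"hand":{"type":"number"},"force":{"type":"number"}},"required":["commands"]}

```bash
mkdir -p pics
cat > h.py <<'E'
import numpy as np,cv2
from workcell import get_obs,camera,camera_params,hand_in
def snap(n,f):
    im=camera(n); cv2.imwrite('pics/'+f,im[:,:,::-1]); return im
def ray(n,u,v):
    p=camera_params(n);R=np.array(p['R']);t=np.array(p['t'])
    d=R.T@np.linalg.inv(np.array(p['mtx']))@np.array([u,v,1.]);return -R.T@t,d/np.linalg.norm(d)
def onz(n,u,v,z):
    c,d=ray(n,u,v);return c+d*(z-c[2])/d[2]
def tri(u1,u2):
    c,d=ray('top',*u1);e,f=ray('side',*u2)
    s=np.linalg.lstsq(np.c_[d,-f],e-c,rcond=None)[0];a=c+s[0]*d;b=e+s[1]*f
    return (a+b)/2,np.linalg.norm(a-b)
def px(n,X):
    p=camera_params(n);q=np.array(p['mtx'])@(np.array(p['R'])@np.array(X)+np.array(p['t']));return q[:2]/q[2]
E
python3 - <<'E'
from h import *
np.set_printoptions(precision=4,suppress=True)
o=get_obs()
for k in o: print(k,o[k])
for n in('top','side'):
    snap(n,n+'0.png');p=camera_params(n);R=np.array(p['R']);print(n,-R.T@np.array(p['t']),R[2],np.array(p['mtx'])[0,0])
E
```

```text
clock 0.0
joint_pos [ 1.2614  0.3329 -0.0647  1.461   0.0216  1.3499 -0.0885]
joint_velocities [-0.0004 -0.001  -0.0014 -0.0005 -0.0013  0.001  -0.    ]
tau [ -0.0007 -62.5455   0.0491 -39.1608   0.0162   0.01    -0.    ]
position [ 0.1767 -0.5991  0.2305]
ee_rot [ 0.9897  0.1429 -0.0001 -0.0007]
ft_force [ 0.2182 -0.6138 -0.8604]
torque [ 0.0507  0.0203 -0.0178]
grasp_force 0.0
grip_width 1.0049302500992296
top [0.3426 0.1595 1.4688] [ 0.1537  0.0013 -0.9881] 512.6919383559236
side [ 0.5113 -0.5874  0.6436] [ 0.0335  0.8717 -0.4889] 432.9029951660794
```

View pics/top0.png

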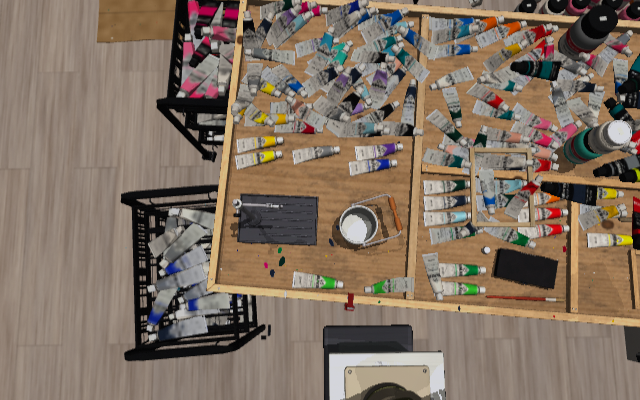

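View pics/side0.png

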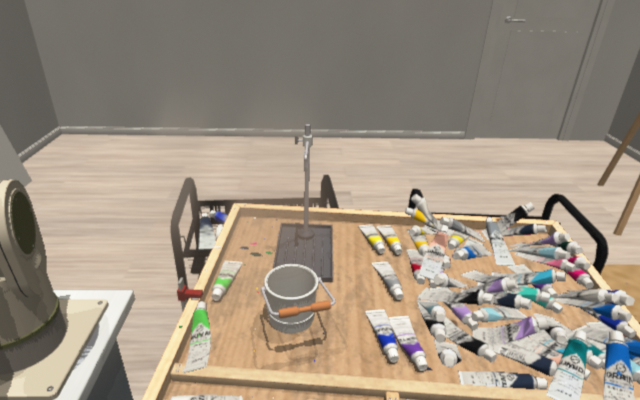

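The top view shows the dark tray at (238–317, 196–245), the post at its left with the hook arm to (285, 206), the pail at (358, 226), and the folded bail with its orange grip at (395, 215) pointing right. The side view shows the pail at (292, 297), its grip at (304, 309), and the post from (307, 127) down to (307, 237). I'll zoom in once and measure.

Run:
```python
from h import *
np.set_printoptions(precision=4,suppress=True)
t=cv2.imread('pics/top0.png');s=cv2.imread('pics/side0.png')
C=np.zeros((600,800,3),np.uint8)
a=cv2.resize(t[188:258,228:412],None,fx=4.3,fy=4.3,interpolation=cv2.INTER_CUBIC);C[:a.shape[0],:a.shape[1]]=a
b=cv2.resize(s[260:335,255:340],None,fx=3.9,fy=3.9,interpolation=cv2.INTER_CUBIC);C[302:302+b.shape[0],:b.shape[1]]=b[:298]
c=cv2.resize(s[120:169,270:345],None,fx=6,fy=6,interpolation=cv2.INTER_CUBIC);C[302:302+c.shape[0],340:340+c.shape[1]]=c[:298]
cv2.imwrite('pics/c0.png',C)
P={}
for n,im,box in(('top',t,(380,185,412,245)),('side',s,(260,290,340,325))):
    x0,y0,x1,y1=box;h=cv2.cvtColor(im[y0:y1,x0:x1],cv2.COLOR_BGR2HSV)
    m=cv2.inRange(h,(4,150,110),(14,255,255))
    k,l,st,ce=cv2.connectedComponentsWithStats(m);i=1+st[1:,4].argmax()
    pts=np.argwhere(l==i)[:,::-1]+[x0,y0]
    r=cv2.minAreaRect(pts.astype(np.float32));print(n,r,st[i,4]);P[n]=r
print('grip',tri(P['top'][0],P['side'][0]))
for n in P:
    print(n,'grip z.085', onz(n,*P[n][0],.085), [onz(n,*q,.085)[:2] for q in cv2.boxPoints(P[n])])
h=cv2.cvtColor(t[190:250,230:322],cv2.COLOR_BGR2HSV);m=cv2.inRange(h,(0,0,0),(179,255,75))
k,l,st,ce=cv2.connectedComponentsWithStats(m);i=1+st[1:,4].argmax()
r=cv2.minAreaRect((np.argwhere(l==i)[:,::-1]+[230,190]).astype(np.float32));print('tray',r,onz('top',*r[0],.014),[onz('top',*q,.014)[:2] for q in cv2.boxPoints(r)])
```

```text
top ((395.13177490234375, 213.25726318359375), (33.522430419921875, 4.793991565704346), 73.49564361572266) 144
side ((288.4038391113281, 310.01922607421875), (3.3339743614196777, 17.258220672607422), 78.69007110595703) 46
grip (array([ 0.5086, -0.0254,  0.1149]), np.float64(0.027574627001994697))
top grip z.085 [ 0.5264 -0.0278  0.085 ] [array([ 0.5691, -0.01  ]), array([ 0.5727, -0.0227]), array([ 0.4841, -0.0455]), array([ 0.4806, -0.0329])]
side grip z.085 [0.4942 0.0026 0.085 ] [array([0.4783, 0.0025]), array([0.5089, 0.0113]), array([0.5102, 0.0028]), array([ 0.4798, -0.0058])]
tray ((274.8753662109375, 219.36575317382812), (84.01647186279297, 49.003440856933594), 2.12109637260437) [0.5231 0.3067 0.014 ] [array([0.4592, 0.4284]), array([0.6003, 0.4252]), array([0.5878, 0.1834]), array([0.4471, 0.1901])]
```

View pics/c0.png

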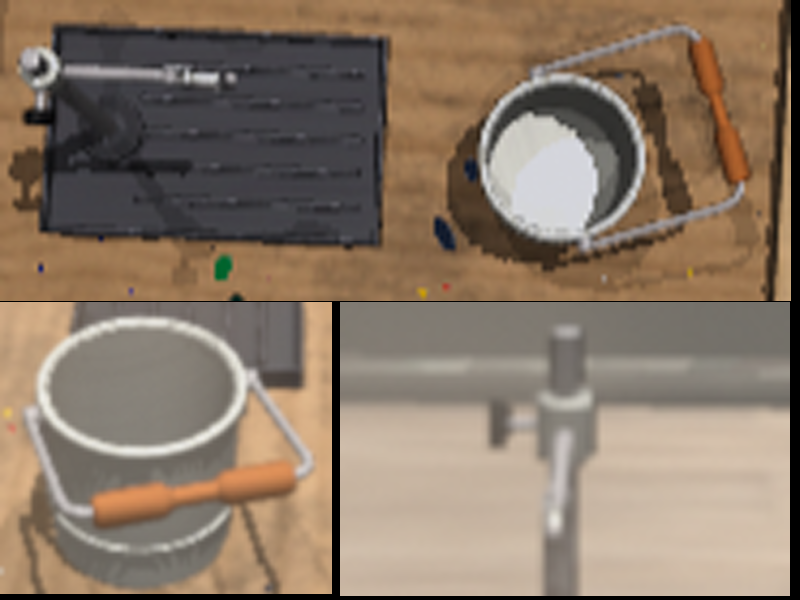

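The crop shows the waist at (394.5, 213.6) in top and (304.5, 309) in side. The rim centre is at (358.7, 224.7) and the post top at (237.3, 202.4) top, (307.7, 124.7) side. The hook tip is at (281.5, 206.6) top, (305.5, 157) side.

Run:
```python
from h import *
np.set_printoptions(precision=4,suppress=True)
print('grip',tri((394.5,213.6),(304.5,309)),onz('top',394.5,213.6,.085),onz('side',304.5,309,.085))
for e in((391.3,197.3),(399.4,230.3)):print('gripend',onz('top',*e,.085))
for e in((353,205.5),(364,244.5)):print('ear',onz('top',*e,.085))
for e in((279.5,358.5),(319,355.5)):print('ears side',onz('side',e[0],e[1]-77.5,.085))
print('rim',onz('top',358.7,224.7,.095),onz('side',291.5,260+(385-302)/3.9,.095))
for e in((240.3,193.8),(318.2,196.8),(316.4,245),(237.3,242)):print('tray',onz('top',*e,.014))
print('post',onz('top',237.3,202.4,.31),onz('side',307.7,125,.31),tri((237.3,202.4),(307.7,125)))
print('tip',tri((281.5,206.6),(305.8,155.5)))
for z in(.25,.265,.28):print(onz('top',281.5,206.6,z),onz('top',270,205.3,z))
```

```text
grip (array([ 0.5225, -0.0225,  0.1111]), np.float64(0.0008843347619656091)) [ 0.5255 -0.0261  0.085 ] [0.5235 0.0053 0.085 ]
gripend [ 0.5706 -0.0189  0.085 ]
gripend [ 0.4797 -0.0378  0.085 ]
ear [0.5494 0.0863 0.085 ]
ear [0.4426 0.059  0.085 ]
ears side [0.4746 0.0837 0.085 ]
ears side [0.5532 0.0931 0.085 ]
rim [0.4954 0.0727 0.095 ] [0.4986 0.0709 0.095 ]
tray [0.5987 0.4065 0.014 ]
tray [0.5867 0.1821 0.014 ]
tray [0.4482 0.1888 0.014 ]
tray [0.4599 0.4133 0.014 ]
post [0.5267 0.3628 0.31  ] [0.5305 0.3632 0.31  ] (array([0.5286, 0.363 , 0.3097]), np.float64(0.003755150965888609))
tip (array([0.5231, 0.2648, 0.2762]), np.float64(0.005053129658179014))
[0.5245 0.2669 0.25  ] [0.528  0.2946 0.25  ]
[0.5222 0.2656 0.265 ] [0.5257 0.2929 0.265 ]
[0.52   0.2643 0.28  ] [0.5235 0.2913 0.28  ]
```

```bash
cat >> h.py <<'E'
from scipy.spatial.transform import Rotation as Ro
def pose(psi,a):
    x=np.array([np.cos(psi),np.sin(psi),0]);y=np.array([np.sin(psi),-np.cos(psi),0]);z=np.array([0,0,-1.])
    return Ro.from_matrix(np.c_[x,y,z])*Ro.from_rotvec([a,0,0])
def rows(wps,p=None,R=None,k=1.0):
    """wps: (position, rotation); prints rows in command units from the present pose"""
    o=get_obs();p=np.array(o['position']) if p is None else p;R=Ro.from_quat(o['ee_rot']) if R is None else R
    out=[]
    for q,S in wps:
        v0=(R.inv().apply(q-p))/.04;w0=(R.inv()*S).as_rotvec()/np.radians(6)
        n=max(1,int(np.ceil(max(abs(v0).max(),abs(w0).max())/k-1e-6)))
        for i in range(n):
            m=n-i
            v=R.inv().apply(q-p)/.04/m;w=(R.inv()*S).as_rotvec()/np.radians(6)/m
            r=np.round(np.r_[v,w],2)+0.;out.append(r.tolist())
            p=p+R.apply(r[:3]*.04);R=R*Ro.from_rotvec(r[3:]*np.radians(6))
    print(len(out),'rows');print(str(out).replace(' ',''));print('end',p.round(4),R.as_quat().round(4));return p,R
PC=np.array([.4965,.072,0]);PSI=.232
U=np.array([-np.sin(PSI),np.cos(PSI),0]);Z=np.array([0,0,1.])
def tcp(th,al,s=.015,d=.0225):
    g=PC+Z*.085+.104*(-np.cos(th)*U+np.sin(th)*Z)
    return g-d*(np.cos(al)*U+np.sin(al)*Z)+s*(np.sin(al)*U-np.cos(al)*Z),pose(PSI,al)
E
python3 - <<'E'
from h import *
a=np.radians(45);p,R=tcp(.25,a);n=np.cos(a)*U+np.sin(a)*Z;t=np.sin(a)*U-np.cos(a)*Z
pre=p-.014*n-.08*t
p1,R1=rows([(np.array([.45,-.3,.25]),pose(PSI,a/2)),(pre,R)],k=.9)
print('then');rows([(p-.014*n,R)],p1,R1,.5)
E
```

```text
15 rows
[[0.87,-0.52,-0.05,0.37,0.01,0.05],[0.86,-0.53,-0.03,0.37,0.01,0.05],[0.86,-0.54,0.0,0.37,0.01,0.05],[0.86,-0.54,0.02,0.38,0.01,0.05],[0.86,-0.54,0.04,0.37,0.01,0.05],[0.85,-0.55,0.06,0.38,0.01,0.05],[0.85,-0.55,0.08,0.37,0.01,0.05],[0.85,-0.55,0.11,0.38,0.01,0.06],[0.84,-0.54,0.13,0.37,0.01,0.05],[0.84,-0.55,0.15,0.38,0.02,0.06],[0.65,-0.6,0.89,0.75,0.0,0.0],[0.65,-0.53,0.94,0.75,0.0,0.0],[0.66,-0.45,0.97,0.75,0.0,0.0],[0.65,-0.37,1.01,0.75,0.0,0.0],[0.66,-0.29,1.03,0.75,-0.01,0.0]]
end [ 0.5363 -0.0959  0.1309] [ 0.9176  0.1069 -0.0446 -0.3802]
then
5 rows
[[0.0,0.0,0.4,0.0,0.0,0.0],[0.0,0.0,0.4,0.0,0.0,0.0],[0.0,0.0,0.4,0.0,0.0,0.0],[0.0,0.0,0.4,0.0,0.0,0.0],[0.0,0.0,0.4,0.0,0.0,0.0]]
end [ 0.5233 -0.0409  0.0744] [ 0.9176  0.1069 -0.0446 -0.3802]
```

Emit:
carry_out(
  commands=[
    [[0.87, -0.52, -0.05, 0.37, 0.01, 0.05], [0.86, -0.53, -0.03, 0.37, 0.01, 0.05], [0.86, -0.54, 0.0, 0.37, 0.01, 0.05], [0.86, -0.54, 0.02, 0.38, 0.01, 0.05], [0.86, -0.54, 0.04, 0.37, 0.01, 0.05], [0.85, -0.55, 0.06, 0.38, 0.01, 0.05], [0.85, -0.55, 0.08, 0.37, 0.01, 0.05], [0.85, -0.55, 0.11, 0.38, 0.01, 0.06], [0.84, -0.54, 0.13, 0.37, 0.01, 0.05], [0.84, -0.55, 0.15, 0.38, 0.02, 0.06], [0.45, -0.4, 0.6, 0.75, 0, 0], [0.45, -0.35, 0.6, 0.75, 0, 0], [0.45, -0.3, 0.6, 0.75, 0, 0], [0.45, -0.25, 0.6, 0.75, 0, 0], [0.45, -0.2, 0.6, 0.75, 0, 0], [0, 0, 0, 0, 0, 0]],
  ],
  hand=1,
)

```text
clock: 1.43
position: [0.5113, -0.1636, 0.1738]
ee_rot: [0.915, 0.107, -0.047, -0.385]
ft_force: [-0.2, 0.3, -0.5]
grip_width: 0.003
grasp_force: 0.0
```

```bash
sed -i 's/n=max(1,.*/n=max(1,int(np.ceil(max(np.linalg.norm(v0),np.linalg.norm(w0))\/k-1e-6)))/' h.py
python3 - <<'E'
from h import *
o=get_obs();print(o['clock'],o['position'],o['ft_force'],np.round(o['joint_pos'],2))
a=np.radians(45);p,R=tcp(.25,a);n=np.cos(a)*U+np.sin(a)*Z;t=np.sin(a)*U-np.cos(a)*Z
rows([(p-.014*n-.08*t,R),(p-.014*n,R)],k=.6)
E
```

```text
1.4333 [ 0.51128829 -0.16359904  0.17381484] [-0.18850119  0.25230012 -0.49096975] [ 0.79  0.63 -0.35  1.4  -0.39  1.68 -0.82]
8 rows
[[0.25,-0.07,0.46,-0.03,0.01,0.0],[0.25,-0.07,0.45,-0.03,0.01,0.0],[0.25,-0.08,0.46,-0.03,0.02,0.0],[0.25,-0.07,0.45,-0.02,0.01,-0.01],[0.0,0.0,0.5,0.0,0.0,0.0],[0.0,0.0,0.5,0.0,0.0,0.0],[0.0,0.0,0.5,0.0,0.0,0.0],[0.0,0.0,0.5,0.0,0.0,0.0]]
end [ 0.5231 -0.041   0.0743] [ 0.9176  0.1071 -0.0443 -0.3801]
```

Emit:
carry_out(
  commands=[
    [[0.25, -0.07, 0.46, -0.03, 0.01, 0.0], [0.25, -0.07, 0.45, -0.03, 0.01, 0.0], [0.25, -0.08, 0.46, -0.03, 0.02, 0.0], [0.25, -0.07, 0.45, -0.02, 0.01, -0.01], [0.0, 0.0, 0.5, 0.0, 0.0, 0.0], [0.0, 0.0, 0.5, 0.0, 0.0, 0.0], [0.0, 0.0, 0.5, 0.0, 0.0, 0.0], [0.0, 0.0, 0.5, 0.0, 0.0, 0.0], [0, 0, 0, 0, 0, 0], [0, 0, 0, 0, 0, 0]],
  ],
)

```text
clock: 2.27
position: [0.5243, -0.0473, 0.0776]
ee_rot: [0.92, 0.107, -0.041, -0.375]
ft_force: [0.1, -0.5, 0.6]
grip_width: -0.003
grasp_force: 0.0
```

Run:
```python
from h import *
o=get_obs();print(o['position'],o['ft_force'])
t=snap('top','t1.png');s=snap('side','s1.png')
C=np.zeros((440,800,3),np.uint8)
C[:, :400]=cv2.resize(t[160:270,320:420],(400,440));C[:,400:]=cv2.resize(s[240:350,250:350],(400,440))
cv2.imwrite('pics/c1.png',C[:,:,::-1])
W=[]
for th in np.radians(np.arange(15,91,7.5)):
    al=(np.pi/2-th)*45/75.;W.append(tcp(th,al))
rows(W,k=.6)
```

```text
[ 0.52425432 -0.04729638  0.07764154] [ 0.05464323 -0.51460833  0.57346075]
21 rows
[[-0.01,-0.45,0.19,0.13,-0.07,0.01],[0.0,-0.14,-0.1,-0.37,0.0,0.0],[0.0,-0.13,-0.1,-0.38,0.0,0.0],[0.0,-0.14,-0.09,-0.37,0.0,0.0],[0.0,-0.14,-0.09,-0.38,0.0,0.0],[0.0,-0.15,-0.08,-0.37,0.0,0.0],[0.0,-0.14,-0.09,-0.38,0.0,0.0],[0.0,-0.15,-0.07,-0.37,0.0,0.0],[0.0,-0.15,-0.08,-0.38,0.0,0.0],[0.0,-0.15,-0.07,-0.37,0.0,0.0],[0.0,-0.14,-0.07,-0.38,0.0,0.0],[0.0,-0.16,-0.06,-0.37,0.0,0.0],[0.0,-0.15,-0.06,-0.38,0.0,0.0],[0.0,-0.15,-0.05,-0.37,0.0,0.0],[0.0,-0.16,-0.05,-0.38,0.0,0.0],[0.0,-0.15,-0.04,-0.37,0.0,0.0],[0.0,-0.16,-0.04,-0.38,0.0,0.0],[0.0,-0.15,-0.03,-0.37,0.0,0.0],[0.0,-0.16,-0.03,-0.38,0.0,0.0],[0.0,-0.15,-0.02,-0.37,0.0,0.0],[0.0,-0.16,-0.03,-0.38,0.0,0.0]]
end [0.5017 0.0502 0.1739] [ 9.933e-01  1.156e-01 -0.000e+00  2.000e-04]
```

View pics/c1.png

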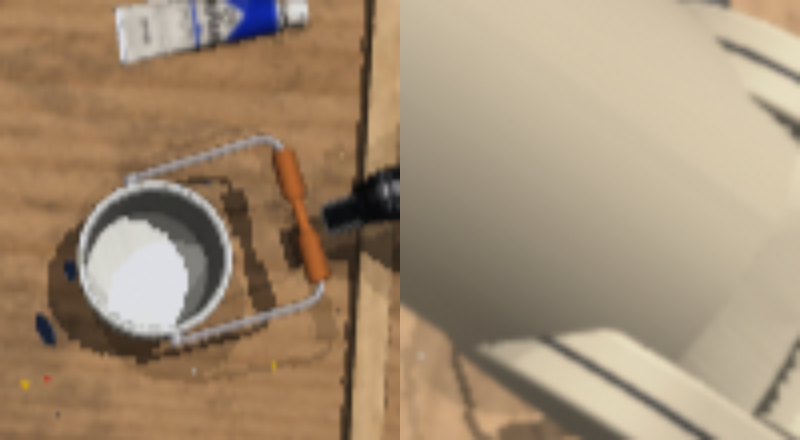

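The top crop shows the closed fingertip at crop (325, 218), just outside the grip and below it. I'll advance under the grip, then swing.

Emit:
carry_out(
  commands=[
    [[0, 0, 0.25, 0, 0, 0], [0, 0, 0.25, 0, 0, 0], [0, 0, 0.05, 0, 0, 0], [0, 0, 0, 0, 0, 0], [0, 0, 0, 0, 0, 0]],
  ],
)

```text
clock: 2.78
position: [0.5212, -0.0321, 0.0618]
ee_rot: [0.92, 0.107, -0.041, -0.375]
ft_force: [-0.6, 0.2, -0.6]
grip_width: 0.003
grasp_force: 0.0
```

Run:
```python
from h import *
o=get_obs();print(o['position'],o['ft_force'])
W=[]
for th in np.radians([15,30,45]):
    al=(np.pi/2-th)*45/75.;W.append(tcp(th,al))
rows(W,k=.5)
```

```text
[ 0.52118623 -0.03211866  0.06179183] [-0.64548596  0.23993995 -0.57175147]
10 rows
[[0.0,-0.22,-0.2,0.06,-0.03,0.0],[0.0,-0.22,-0.2,0.06,-0.02,0.01],[0.0,-0.14,-0.09,-0.38,0.0,0.0],[0.0,-0.14,-0.09,-0.37,0.0,0.0],[0.0,-0.14,-0.1,-0.38,0.0,0.0],[0.0,-0.13,-0.1,-0.37,0.0,0.0],[0.0,-0.15,-0.07,-0.38,0.0,0.0],[0.0,-0.15,-0.08,-0.37,0.0,0.0],[0.0,-0.14,-0.08,-0.38,0.0,0.0],[0.0,-0.14,-0.09,-0.37,0.0,0.0]]
end [ 0.5164 -0.0123  0.1348] [ 0.9658  0.1124 -0.0269 -0.232 ]
```

Emit:
carry_out(
  commands=[
    [[0.0, -0.22, -0.15, 0.06, -0.03, 0.0], [0.0, -0.22, -0.15, 0.06, -0.02, 0.01], [0.0, -0.14, -0.09, -0.38, 0.0, 0.0], [0.0, -0.14, -0.09, -0.37, 0.0, 0.0], [0.0, -0.14, -0.1, -0.38, 0.0, 0.0], [0.0, -0.13, -0.1, -0.37, 0.0, 0.0], [0.0, -0.15, -0.07, -0.38, 0.0, 0.0], [0.0, -0.15, -0.08, -0.37, 0.0, 0.0], [0.0, -0.14, -0.08, -0.38, 0.0, 0.0], [0.0, -0.14, -0.09, -0.37, 0.0, 0.0], [0, 0, 0, 0, 0, 0]],
  ],
)

```text
clock: 3.7
position: [0.5168, -0.0076, 0.1353]
ee_rot: [0.966, 0.114, -0.025, -0.231]
ft_force: [0.1, -0.6, 0.4]
grip_width: -0.004
grasp_force: 0.0
```

```bash
cat > look.py <<'E'
from h import *
import sys
f=sys.argv[1]
t=snap('top','t%s.png'%f);s=snap('side','s%s.png'%f)
C=np.zeros((480,800,3),np.uint8)
C[:, :400]=cv2.resize(t[170:266,320:400],(400,480));C[:,400:]=cv2.resize(s[220:340,250:350],(400,480))
cv2.imwrite('pics/c%s.png'%f,C[:,:,::-1])
for n,im in(('top',t),('side',s)):
    x0,y0,x1,y1=(340,185,412,245) if n=='top' else (250,200,345,335)
    h=cv2.cvtColor(im[y0:y1,x0:x1],cv2.COLOR_RGB2HSV);m=cv2.inRange(h,(5,150,110),(15,255,255))
    q=np.argwhere(m)
    if len(q):
        r=cv2.minAreaRect((q[:,::-1]+[x0,y0]).astype(np.float32));print(n,len(q),np.round(r[0],1),np.round(cv2.boxPoints(r),1).tolist())
E
python3 look.py 2;python3 - <<'E'
from h import *
o=get_obs();print(o['position'],o['ft_force'])
print([px('top',PC+Z*.085+.104*(-np.cos(t)*U+np.sin(t)*Z)).round(1).tolist() for t in np.radians([15,30,45,60])])
W=[]
for th in np.radians([60,75,87]):
    al=(np.pi/2-th)*45/75.;W.append(tcp(th,al))
rows(W,k=.5)
E
```

```text
top 121 [387.6 213.8] [[380.5, 197.6999969482422], [385.29998779296875, 196.39999389648438], [394.6000061035156, 229.8000030517578], [389.8999938964844, 231.1999969482422]]
[ 0.51613818 -0.00950632  0.13310078] [-0.34749565 -0.98975041 -0.45413691]
[[395.8, 214.4], [393.2, 214.1], [388.1, 214.6], [380.7, 215.8]]
11 rows
[[0.0,-0.14,-0.07,-0.38,0.0,0.0],[0.0,-0.14,-0.08,-0.37,-0.01,0.0],[0.0,-0.14,-0.08,-0.37,0.0,0.0],[-0.01,-0.13,-0.09,-0.38,-0.01,0.01],[0.0,-0.16,-0.04,-0.37,0.0,0.0],[0.0,-0.15,-0.04,-0.38,0.0,0.0],[0.0,-0.15,-0.05,-0.37,0.0,0.0],[0.0,-0.16,-0.06,-0.38,0.0,0.0],[0.0,-0.17,-0.02,-0.4,0.0,0.0],[0.0,-0.16,-0.03,-0.4,0.0,0.0],[0.0,-0.16,-0.04,-0.4,0.01,0.0]]
end [0.5028 0.0451 0.1731] [ 0.9932  0.1156 -0.0016 -0.0156]
```

Emit:
carry_out(
  commands=[
    [[0.0, -0.14, -0.07, -0.38, 0.0, 0.0], [0.0, -0.14, -0.08, -0.37, -0.01, 0.0], [0.0, -0.14, -0.08, -0.37, 0.0, 0.0], [-0.01, -0.13, -0.09, -0.38, -0.01, 0.01], [0.0, -0.16, -0.04, -0.37, 0.0, 0.0], [0.0, -0.15, -0.04, -0.38, 0.0, 0.0], [0.0, -0.15, -0.05, -0.37, 0.0, 0.0], [0.0, -0.16, -0.06, -0.38, 0.0, 0.0], [0.0, -0.17, -0.02, -0.4, 0.0, 0.0], [0.0, -0.16, -0.03, -0.4, 0.0, 0.0], [0.0, -0.12, -0.04, -0.4, 0.01, 0.0], [0, 0, 0, 0, 0, 0]],
  ],
)

```text
clock: 4.8
position: [0.5026, 0.0454, 0.1721]
ee_rot: [0.993, 0.117, -0.002, -0.015]
ft_force: [0.8, 1.3, -0.5]
grip_width: -0.003
grasp_force: 0.0
```

```bash
python3 look.py 3;python3 - <<'E'
from h import *
o=get_obs();print(o['position'],o['ft_force'])
print([px('top',PC+Z*.085+.104*(-np.cos(t)*U+np.sin(t)*Z)).round(1).tolist() for t in np.radians([75,80,85,90,95])])
E
```

```text
top 10 [360.  202.5] [[359.0, 201.0], [361.0, 201.0], [361.0, 204.0], [359.0, 204.0]]
[0.50285092 0.04301547 0.17157241] [ 0.45384804 -0.33276082 -0.63959977]
[[371.5, 217.7], [368.1, 218.4], [364.7, 219.2], [361.2, 220.1], [357.7, 221.0]]
```

View pics/c3.png

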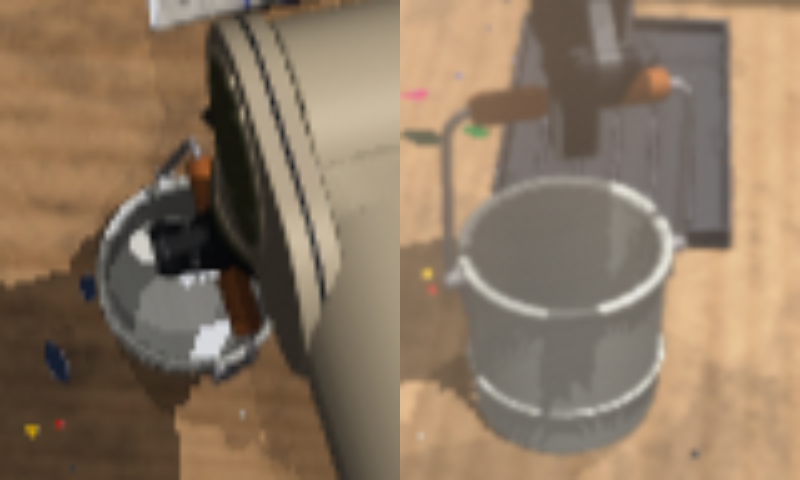

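The side crop shows the bail upright (grip from (475, 105) to (665, 80) behind the finger). In the top crop its ends are at (203, 160) and (240, 335), so it is near 86°. I'll nudge it a little more, back off and rise.

Emit:
carry_out(
  commands=[
    [[0, -0.1, 0, -0.15, 0, 0], [0, -0.08, 0, 0, 0, 0], [0, 0, 0, 0, 0, 0], [0, 0, 0, 0, 0, 0], [0, 0.3, 0, 0, 0, 0], [0, 0.4, 0, 0, 0, 0], [0, 0.2, -0.5, 0, 0, 0], [0, 0, -0.7, 0, 0, 0], [0, 0, -0.6, 0, 0, 0], [0, 0, 0, 0, 0, 0], [0, 0, 0, 0, 0, 0]],
  ],
  hand=1,
)

```text
clock: 5.82
position: [0.5108, 0.0131, 0.2447]
ee_rot: [0.993, 0.115, -0.0, -0.008]
ft_force: [0.0, -0.6, -0.5]
grip_width: -0.003
grasp_force: 0.0
```

```bash
python3 look.py 4;python3 - <<'E'
from h import *
o=get_obs();print(o['position'],o['ft_force'],o['clock'])
S=pose(PSI,0)
g=np.array([.4693,.0656,.0])
rows([(g+Z*.235,S)],k=.6)
print(px('side',PC+Z*.189),px('side',PC+Z*.189+.028*pose(PSI,0).as_matrix()[:,0]),px('side',PC+Z*.189-.028*pose(PSI,0).as_matrix()[:,0]))
E
```

```text
top 27 [358.5 204.5] [[356.0, 207.0], [356.0, 202.0], [361.0, 202.0], [361.0, 207.0]]
[0.50964188 0.01345422 0.24274513] [-0.05884401 -0.60358015 -1.05036904] 5.9167
3 rows
[[-0.23,-0.5,0.07,-0.05,0.01,-0.01],[-0.23,-0.5,0.07,-0.05,0.0,0.0],[-0.22,-0.5,0.07,-0.05,0.01,-0.01]]
end [0.4694 0.0657 0.235 ] [ 9.933e-01  1.160e-01  1.000e-04 -1.000e-04]
[290.33347113 240.96538107] [305.11281047 239.06252831] [275.30998141 242.8996684 ]
```

Run:
```python
from h import *
for n,b in(('top',(335,185,400,250)),('side',(255,220,330,262))):
    im=cv2.imread('pics/%s4.png'%n[0]);x0,y0,x1,y1=b
    h=cv2.cvtColor(im[y0:y1,x0:x1],cv2.COLOR_BGR2HSV);m=cv2.inRange(h,(3,140,50),(16,255,255))
    k,l,st,ce=cv2.connectedComponentsWithStats(m)
    for i in range(1,k):
        if st[i,4]>6:print(n,st[i,:]+[x0,y0,0,0,0],ce[i]+[x0,y0])
```

```text
top [355 201  15  37 183] [362.06010929 218.91256831]
side [310 236   5   3  11] [312.27272727 237.18181818]
```

Emit:
carry_out(
  commands=[
    [[-0.23, -0.5, 0.07, -0.05, 0.01, -0.01], [-0.23, -0.5, 0.07, -0.05, 0.0, 0.0], [-0.22, -0.5, 0.07, -0.05, 0.01, -0.01], [0, 0, 0, 0, 0, 0], [0, 0, 0, 0, 0, 0]],
  ],
  hand=-0.1,
)

```text
clock: 6.33
position: [0.4688, 0.067, 0.2348]
ee_rot: [0.993, 0.117, -0.0, 0.0]
ft_force: [-0.9, -1.3, 0.0]
grip_width: 0.553
grasp_force: 0.0
```

```bash
python3 look.py 5;python3 -c "
from h import *
o=get_obs();print(o['position'],o['ft_force'],o['clock'],o['grip_width'])
rows([(np.array([.4693,.0656,.168]),pose(PSI,0))],k=.4)"
```

```text
[0.46968154 0.06560543 0.23518135] [-0.37298225 -0.12203613 -0.57140609] 6.4333 0.5476893680104884
5 rows
[[0.0,0.0,0.34,0.0,0.0,0.0],[0.0,0.0,0.33,0.0,0.0,0.0],[0.0,0.0,0.34,0.0,0.0,0.0],[0.0,0.0,0.33,0.0,0.0,0.0],[-0.01,0.0,0.34,0.0,0.0,0.0]]
end [0.4693 0.0655 0.168 ] [ 9.933e-01  1.160e-01  2.000e-04 -0.000e+00]
```

View pics/c5.png

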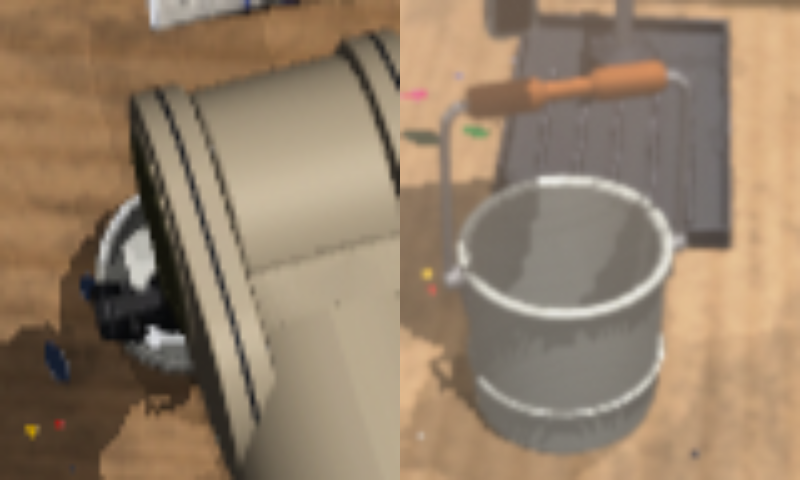

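The side crop shows the bail upright (waist at (567, 88)) and a fingertip at (510, 10) above the near shoulder. I'll descend and grip.

Emit:
carry_out(
  commands=[
    [[0.03, 0, 0.34, 0, 0, 0], [0.02, 0, 0.33, 0, 0, 0], [0, 0.01, 0.34, 0, 0, 0], [0, 0.02, 0.33, 0, 0, 0], [0, 0, 0.34, 0, 0, 0], [0, 0, 0, 0, 0, 0], [0, 0, 0, 0, 0, 0]],
  ],
)

```text
clock: 7.02
position: [0.4718, 0.0651, 0.1681]
ee_rot: [0.993, 0.116, -0.0, -0.0]
ft_force: [0.0, 0.8, 1.3]
grip_width: 0.555
grasp_force: 0.0
```

Emit:
carry_out(
  commands=[
    [[0, 0, 0, 0, 0, 0], [0, 0, 0, 0, 0, 0], [0, 0, 0, 0, 0, 0], [0, 0, 0, 0, 0, 0], [0, 0, 0, 0, 0, 0], [0, 0, 0, 0, 0, 0], [0, 0, 0, 0, 0, 0], [0, 0, 0, 0, 0, 0], [0, 0, 0, 0, 0, 0], [0, 0, 0, 0, 0, 0]],
  ],
  hand=1,
  force=70,
)

```text
clock: 7.85
position: [0.4725, 0.0659, 0.1696]
ee_rot: [0.993, 0.116, 0.002, 0.0]
ft_force: [-0.9, -0.6, 5.3]
grip_width: 0.168
grasp_force: 68.5
```

Emit:
carry_out(
  commands=[
    [[0, 0, -0.1, 0, 0, 0], [0, 0, -0.2, 0, 0, 0], [0, 0, -0.4, 0, 0, 0], [0, 0, -0.6, 0, 0, 0], [0, 0, -0.6, 0, 0, 0], [0, 0, -0.5, 0, 0, 0], [0, 0, -0.4, 0, 0, 0], [0, 0, -0.3, 0, 0, 0], [0, 0, 0, 0, 0, 0], [0, 0, 0, 0, 0, 0], [0, 0, 0, 0, 0, 0]],
  ],
)

```text
clock: 8.77
position: [0.4712, 0.0656, 0.2914]
ee_rot: [0.993, 0.116, -0.0, -0.0]
ft_force: [0.6, -0.4, -4.3]
grip_width: 0.163
grasp_force: 68.4
```

```bash
python3 -c "
from h import *
o=get_obs();print(o['position'],o['ee_rot'],o['ft_force'],o['torque'],o['clock'],o['grip_width'],o['grasp_force'])
S=pose(-.0525,0);x=S.as_matrix()[:,0]
rows([(np.array([.515,.19,.291])-.027*x,S)],k=.55)"
```

```text
[0.47119692 0.06564336 0.29136526] [ 9.93212273e-01  1.16315242e-01 -3.63967106e-04 -1.14038047e-04] [ 0.63098272 -0.36969145 -4.2619376 ] [-0.02820762  0.1538994  -0.0273067 ] 8.7667 0.16278997850377033 68.43069962225854
6 rows
[[0.19,-0.49,0.0,0.0,0.0,0.45],[0.17,-0.5,0.0,0.0,0.0,0.46],[0.14,-0.51,0.0,0.0,0.0,0.45],[0.12,-0.52,0.0,0.0,0.0,0.46],[0.09,-0.52,0.0,0.0,0.0,0.45],[0.06,-0.52,0.01,0.0,0.01,0.46]]
end [0.4879 0.1912 0.291 ] [ 9.997e-01 -2.640e-02  1.000e-04 -1.000e-04]
```

Emit:
carry_out(
  commands=[
    [[0.05, -0.12, 0, 0, 0, 0.15], [0.1, -0.25, 0, 0, 0, 0.3], [0.1, -0.3, 0, 0, 0, 0.3], [0.1, -0.3, 0, 0, 0, 0.3], [0.1, -0.3, 0, 0, 0, 0.3], [0.08, -0.32, 0, 0, 0, 0.3], [0.08, -0.32, 0, 0, 0, 0.3], [0.06, -0.32, 0, 0, 0, 0.3], [0.05, -0.3, 0, 0, 0, 0.3], [0.03, -0.3, 0, 0, 0, 0.18], [0.02, -0.2, 0, 0, 0, 0], [0, -0.1, 0, 0, 0, 0], [0, 0, 0, 0, 0, 0], [0, 0, 0, 0, 0, 0], [0, 0, 0, 0, 0, 0]],
  ],
)

```text
clock: 10.02
position: [0.4923, 0.1928, 0.2925]
ee_rot: [1.0, -0.027, 0.001, 0.0]
ft_force: [1.2, 0.2, -4.8]
grip_width: 0.163
grasp_force: 68.4
```

Run:
```python
from h import *
np.set_printoptions(precision=4,suppress=True)
o=get_obs();print(o['position'],o['ee_rot'],o['ft_force'],o['clock'])
t=snap('top','t6.png');s=snap('side','s6.png')
C=np.zeros((600,800,3),np.uint8)
C[:,:400]=cv2.resize(t[140:260,240:320],(400,600));C[:,400:]=cv2.resize(s[110:230,260:340],(400,600),interpolation=cv2.INTER_CUBIC)
cv2.imwrite('pics/c6.png',C[:,:,::-1])
w=np.array(o['position'])+Ro.from_quat(o['ee_rot']).apply([.027,0,-.0205])
print('waist guess',w,px('side',w),px('top',w))
```

```text
[0.4923 0.1928 0.2925] [ 0.9996 -0.0266  0.0005  0.0001] [ 1.1775  0.1828 -4.7652] 10.0167
waist guess [0.5192 0.1914 0.313 ] [303.1821 153.1941] [312.1818 204.3694]
```

View pics/c6.png

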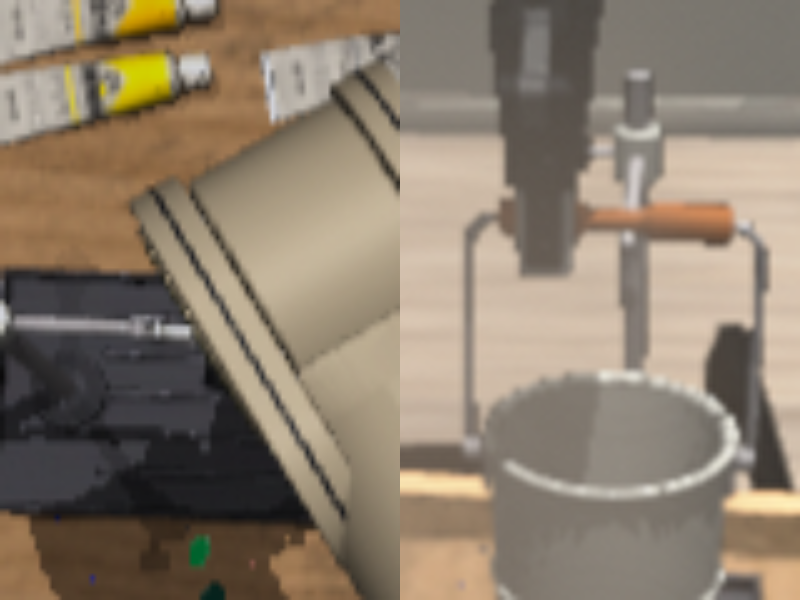

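The side crop shows the waist at (611, 219) → px (302.2, 153.8), the grip level, and the hook line at crop x ≈ 634 → px 306.5. Next I'll work out the remaining offset.

Run:
```python
from h import *
np.set_printoptions(precision=4,suppress=True)
for X in ([.524,.265,.27],[.524,.2621,.276],[.53,.265,.27],[.5286,.363,.31]):print(X,px('side',X))
o=get_obs();w=np.array(o['position'])+Ro.from_quat(o['ee_rot']).apply([.025,0,-.0205]);print(w,px('side',w))
# edges of tray in s6 / hook columns
s=cv2.imread('pics/s6.png');g=cv2.cvtColor(s,cv2.COLOR_BGR2GRAY)
for v in(142,145,147,149,156,157,158):print(v,g[v,298:318])
```

```text
[0.524, 0.265, 0.27] [304.9992 158.3043]
[0.524, 0.2621, 0.276] [305.0513 156.2582]
[0.53, 0.265, 0.27] [307.8035 158.3366]
[0.5286, 0.363, 0.31] [306.885  125.0119]
[0.5172 0.1916 0.3132] [302.168  153.0523]
142 [161 187 189 188 170 127 126 146 182 200 174 137 128 124 144 193 199 200
 199 199]
145 [190 189 189 187 168 126 129 155 198 194 152 132 129 141 169 193 197 197
 197 198]
147 [188 188 188 188 186 183 170 161 200 188 136 130 162 187 192 194 195 196
 196 197]
149 [186 186 186 187 186 186 178 175 204 180 123 138 180 185 185 186 186 186
 186 186]
156 [153 153 154 154 153 145 144 170 146 111 104 100 100 101 100  99  99  98
  98  98]
157 [186 186 186 186 185 173 166 199 173 120 111 109 105 104 104 103 102 101
 100  99]
158 [191 192 191 191 191 176 150 171 156 124 121 133 156 158 158 158 156 157
 157 157]
```

Emit:
carry_out(
  commands=[
    [[0.01, -0.1, 0, 0, 0, 0], [0.01, -0.2, 0, 0, 0, 0], [0.01, -0.25, 0, 0, 0, 0], [0.01, -0.3, 0, 0, 0, 0], [0.01, -0.3, 0, 0, 0, 0], [0.01, -0.3, 0, 0, 0, 0], [0.01, -0.25, 0, 0, 0, 0], [0, -0.2, 0, 0, 0, 0], [0, -0.12, 0, 0, 0, 0], [0, 0, 0, 0, 0, 0], [0, 0, 0, 0, 0, 0], [0, 0, 0, 0, 0, 0], [0, 0, 0, 0, 0, 0]],
  ],
)

```text
clock: 11.2
position: [0.4995, 0.2735, 0.2927]
ee_rot: [1.0, -0.027, 0.001, 0.0]
ft_force: [-0.1, -0.0, -4.3]
grip_width: 0.165
grasp_force: 68.4
```

Run:
```python
from h import *
np.set_printoptions(precision=4,suppress=True)
o=get_obs();print(o['position'],o['ee_rot'],o['ft_force'],o['torque'],o['clock'])
t=snap('top','t7.png');s=snap('side','s7.png')
C=np.zeros((600,800,3),np.uint8)
C[:,:400]=cv2.resize(t[160:250,230:290],(400,600));C[:,400:]=cv2.resize(s[115:190,275:325],(400,600),interpolation=cv2.INTER_CUBIC)
cv2.imwrite('pics/c7.png',C[:,:,::-1])
```

```text
[0.4995 0.2735 0.2927] [ 0.9996 -0.0269  0.0007  0.    ] [-0.1056 -0.0299 -4.3346] [-0.0163  0.1527  0.0209] 11.2
```

View pics/c7.png

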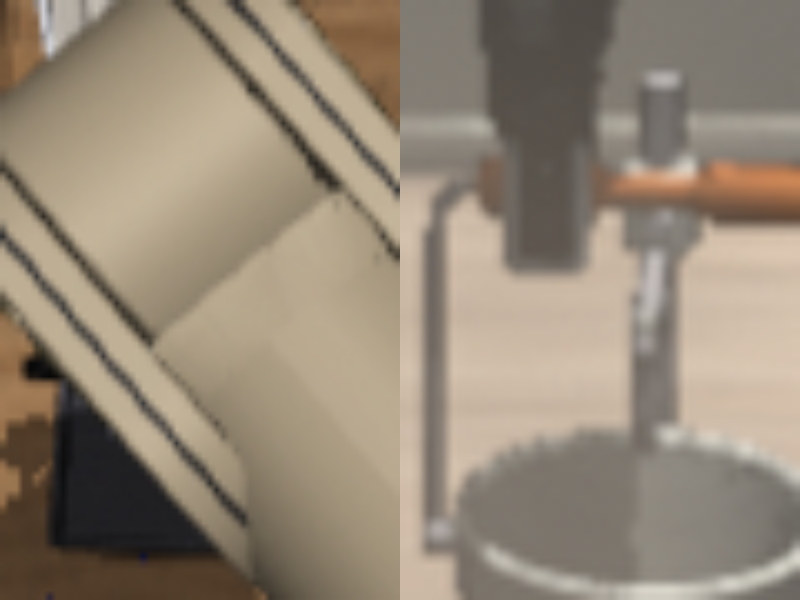

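The side crop shows the waist spanning x 605–700 (centre 652), right above the hook tip at x ≈ 648. Alignment is good, so I'll descend.

Emit:
carry_out(
  commands=[
    [[0, 0, 0.1, 0, 0, 0], [0, 0, 0.15, 0, 0, 0], [0, 0, 0.15, 0, 0, 0], [0, 0, 0.12, 0, 0, 0], [0, 0, 0.1, 0, 0, 0], [0, 0, 0, 0, 0, 0], [0, 0, 0, 0, 0, 0]],
  ],
)

```text
clock: 11.88
position: [0.4992, 0.2742, 0.2676]
ee_rot: [1.0, -0.026, 0.0, -0.0]
ft_force: [-0.0, -0.1, -4.2]
grip_width: 0.164
grasp_force: 68.4
```

Emit:
carry_out(
  commands=[
    [[0, 0, 0.05, 0, 0, 0], [0, 0, 0.05, 0, 0, 0], [0, 0, 0.05, 0, 0, 0], [0, 0, 0, 0, 0, 0], [0, 0, 0, 0, 0, 0]],
  ],
)

```text
clock: 12.3
position: [0.4992, 0.2743, 0.2618]
ee_rot: [1.0, -0.026, 0.001, -0.0]
ft_force: [-0.1, 0.2, -3.6]
grip_width: 0.164
grasp_force: 68.4
```

Emit:
carry_out(
  commands=[
    [[0, 0, 0.05, 0, 0, 0], [0, 0, 0.05, 0, 0, 0], [0, 0, 0.05, 0, 0, 0], [0, 0, 0, 0, 0, 0], [0, 0, 0, 0, 0, 0]],
  ],
)

```text
clock: 12.72
position: [0.4992, 0.2742, 0.2557]
ee_rot: [1.0, -0.026, 0.0, -0.0]
ft_force: [0.4, -0.7, -3.6]
grip_width: 0.159
grasp_force: 68.4
```

Emit:
carry_out(
  commands=[
    [[0, 0, 0.05, 0, 0, 0], [0, 0, 0.05, 0, 0, 0], [0, 0, 0, 0, 0, 0], [0, 0, 0, 0, 0, 0]],
  ],
)

```text
clock: 13.05
position: [0.4994, 0.2744, 0.2521]
ee_rot: [1.0, -0.026, 0.001, -0.0]
ft_force: [1.1, 0.2, -2.0]
grip_width: 0.164
grasp_force: 68.7
```

Emit:
carry_out(
  commands=[
    [[0, 0, 0.05, 0, 0, 0], [0, 0, 0.05, 0, 0, 0], [0, 0, 0, 0, 0, 0], [0, 0, 0, 0, 0, 0]],
  ],
)

```text
clock: 13.38
position: [0.4996, 0.2753, 0.2484]
ee_rot: [1.0, -0.026, 0.001, -0.001]
ft_force: [2.6, 4.5, -0.4]
grip_width: 0.164
grasp_force: 69.2
```

Emit:
carry_out(
  commands=[
    [[0, 0, 0.05, 0, 0, 0], [0, 0, 0.05, 0, 0, 0], [0, 0, 0, 0, 0, 0], [0, 0, 0, 0, 0, 0]],
  ],
)

```text
clock: 13.72
position: [0.4995, 0.2758, 0.2442]
ee_rot: [1.0, -0.026, 0.001, -0.001]
ft_force: [4.0, 7.4, -1.2]
grip_width: 0.165
grasp_force: 69.2
```

Emit:
carry_out(
  commands=[
    [[0.02, -0.03, 0, 0, 0, 0], [0.02, -0.03, 0, 0, 0, 0], [0, 0, 0, 0, 0, 0], [0, 0, 0, 0, 0, 0]],
  ],
)

```text
clock: 14.05
position: [0.5009, 0.2762, 0.2436]
ee_rot: [1.0, -0.026, 0.0, 0.0]
ft_force: [-2.8, 0.1, -0.2]
grip_width: 0.162
grasp_force: 69.0
```

Emit:
carry_out(
  commands=[
    [[-0.01, 0, 0.04, 0, 0, 0], [0, 0, 0.04, 0, 0, 0], [0, 0, 0, 0, 0, 0], [0, 0, 0, 0, 0, 0]],
  ],
)

```text
clock: 14.38
position: [0.5012, 0.2762, 0.2406]
ee_rot: [1.0, -0.027, 0.001, -0.0]
ft_force: [3.0, -0.1, 0.7]
grip_width: 0.162
grasp_force: 69.0
```

Emit:
carry_out(
  commands=[
    [[0, 0, 0.04, 0, 0, 0], [0, 0, 0.04, 0, 0, 0], [0, 0, 0, 0, 0, 0], [0, 0, 0, 0, 0, 0]],
  ],
)

```text
clock: 14.72
position: [0.5007, 0.2762, 0.237]
ee_rot: [1.0, -0.027, 0.0, 0.0]
ft_force: [2.5, -0.8, -1.4]
grip_width: 0.16
grasp_force: 68.8
```

Emit:
carry_out(
  commands=[
    [[0, 0, 0.04, 0, 0, 0], [0, 0, 0.04, 0, 0, 0], [0, 0, 0, 0, 0, 0], [0, 0, 0, 0, 0, 0]],
  ],
)

```text
clock: 15.05
position: [0.5004, 0.2762, 0.2334]
ee_rot: [1.0, -0.026, 0.0, 0.0]
ft_force: [2.4, -1.5, -5.1]
grip_width: 0.161
grasp_force: 68.4
```

Emit:
carry_out(
  commands=[
    [[0, 0, 0.04, 0, 0, 0], [0, 0, 0.04, 0, 0, 0], [0, 0, 0, 0, 0, 0], [0, 0, 0, 0, 0, 0]],
  ],
)

```text
clock: 15.38
position: [0.5, 0.2769, 0.2306]
ee_rot: [1.0, -0.026, 0.0, -0.0]
ft_force: [-0.0, -1.1, -4.4]
grip_width: 0.166
grasp_force: 68.5
```

Emit:
carry_out(
  commands=[
    [[0, 0, 0.03, 0, 0, 0], [0, 0, 0.03, 0, 0, 0], [0, 0, 0, 0, 0, 0], [0, 0, 0, 0, 0, 0]],
  ],
)

```text
clock: 15.72
position: [0.5005, 0.277, 0.2286]
ee_rot: [1.0, -0.026, 0.001, -0.0]
ft_force: [-0.4, 2.2, -4.8]
grip_width: 0.164
grasp_force: 68.6
```

Emit:
carry_out(
  commands=[
    [[0, 0, 0.03, 0, 0, 0], [0, 0, 0.03, 0, 0, 0], [0, 0, 0, 0, 0, 0], [0, 0, 0, 0, 0, 0]],
  ],
)

```text
clock: 16.05
position: [0.5009, 0.2775, 0.2269]
ee_rot: [1.0, -0.026, 0.001, -0.001]
ft_force: [1.6, 5.9, -1.9]
grip_width: 0.162
grasp_force: 69.1
```

Emit:
carry_out(
  commands=[
    [[0, -0.04, 0, 0, 0, 0], [0, -0.03, 0, 0, 0, 0], [0, 0, 0, 0, 0, 0], [0, 0, 0, 0, 0, 0]],
  ],
)

```text
clock: 16.38
position: [0.5007, 0.2792, 0.226]
ee_rot: [1.0, -0.026, 0.0, 0.0]
ft_force: [0.8, 2.5, -2.8]
grip_width: 0.166
grasp_force: 68.7
```

Emit:
carry_out(
  commands=[
    [[0, 0, 0.03, 0, 0, 0], [0, 0, 0.02, 0, 0, 0], [0, 0, 0, 0, 0, 0], [0, 0, 0, 0, 0, 0]],
  ],
)

```text
clock: 16.72
position: [0.5011, 0.2796, 0.2249]
ee_rot: [1.0, -0.026, 0.001, -0.0]
ft_force: [-0.0, 1.5, 3.9]
grip_width: 0.164
grasp_force: 69.6
```

Run:
```python
from h import *
np.set_printoptions(precision=4,suppress=True)
o=get_obs();print(o['position'],o['ee_rot'],o['ft_force'],o['torque'],o['clock'])
s=snap('side','s8.png')
cv2.imwrite('pics/c8.png',cv2.resize(s[120:190,275:345],(600,600),interpolation=cv2.INTER_CUBIC)[:,:,::-1])
```

```text
[0.5011 0.2796 0.2249] [ 0.9997 -0.0263  0.0012 -0.0004] [-0.0308  1.5262  3.9263] [0.2174 0.045  0.0111] 16.7167
```

View pics/c8.png

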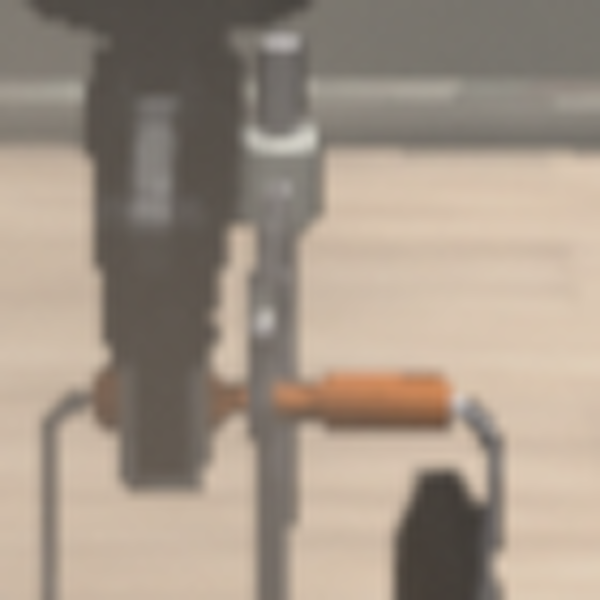

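The side crop shows the waist in the hook (bar at x ≈ 265, y ≈ 395) with the tip at (263, 320) above it, and the force shows it seated. I'll release.

Emit:
carry_out(
  commands=[
    [[0, 0, 0.02, 0, 0, 0], [0, 0, 0, 0, 0, 0], [0, 0, 0, 0, 0, 0]],
  ],
)

```text
clock: 17.02
position: [0.5012, 0.2798, 0.2245]
ee_rot: [1.0, -0.026, 0.001, -0.001]
ft_force: [-1.7, 0.6, 8.4]
grip_width: 0.17
grasp_force: 70.0
```

Emit:
carry_out(
  commands=[
    [[0, 0, 0, 0, 0, 0], [0, 0, 0, 0, 0, 0], [0, 0, 0, 0, 0, 0], [0, 0, 0, 0, 0, 0], [0, 0, 0, 0, 0, 0], [0, 0, 0, 0, 0, 0]],
  ],
  hand=-0.1,
)

```text
clock: 17.52
position: [0.5008, 0.2793, 0.2233]
ee_rot: [1.0, -0.026, 0.0, -0.0]
ft_force: [-0.5, 0.3, 0.2]
grip_width: 0.544
grasp_force: 0.0
```

Emit:
carry_out(
  commands=[
    [[0, 0, -0.15, 0, 0, 0], [0, 0, -0.3, 0, 0, 0], [0, 0, -0.4, 0, 0, 0], [0, 0, -0.5, 0, 0, 0], [0, 0, -0.5, 0, 0, 0], [0, 0, -0.5, 0, 0, 0], [0, 0, -0.5, 0, 0, 0], [0, 0.6, -0.3, 0, 0, 0], [0, 0.8, 0, 0, 0, 0], [0, 0.8, 0, 0, 0, 0], [0, 0.8, 0, 0, 0, 0], [0, 0.8, 0, 0, 0, 0], [0, 0.8, 0, 0, 0, 0], [0, 0.8, 0, 0, 0, 0], [0, 0.8, 0, 0, 0, 0], [0, 0.8, 0, 0, 0, 0], [0, 0, 0, 0, 0, 0], [0, 0, 0, 0, 0, 0]],
  ],
)

```text
clock: 19.02
position: [0.4859, -0.0018, 0.3505]
ee_rot: [1.0, -0.028, 0.001, -0.0]
ft_force: [-0.3, 0.8, -0.5]
grip_width: 0.549
grasp_force: 0.0
```

Run:
```python
from h import *
np.set_printoptions(precision=4,suppress=True)
o=get_obs();print(o['position'],o['ft_force'],o['clock'])
t=snap('top','t9.png');s=snap('side','s9.png')
C=np.zeros((600,800,3),np.uint8)
C[:,:400]=cv2.resize(t[180:255,230:280],(400,600),interpolation=cv2.INTER_CUBIC);C[:,400:]=cv2.resize(s[115:295,245:365],(400,600),interpolation=cv2.INTER_CUBIC)
cv2.imwrite('pics/c9.png',C[:,:,::-1])
```

```text
[ 0.4859 -0.0018  0.3505] [-0.3409  0.8438 -0.511 ] 19.0167
```

View pics/c9.png

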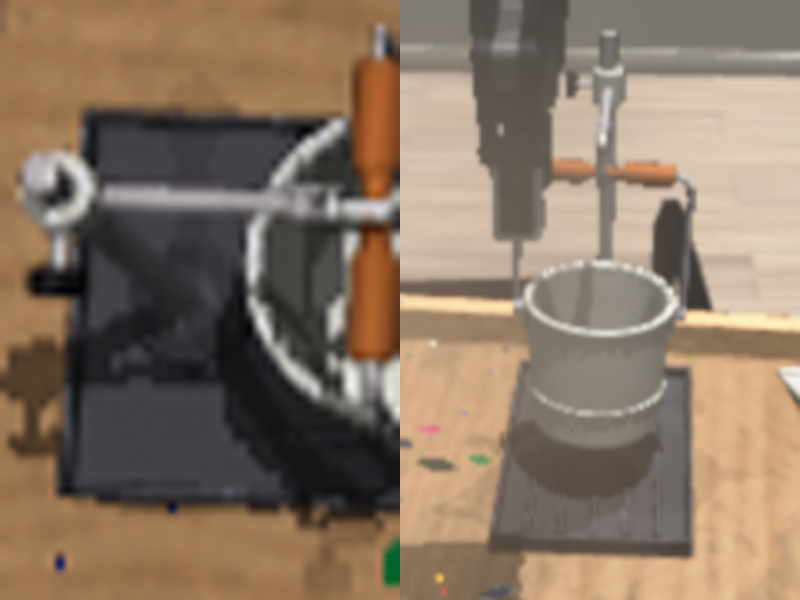

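The pail hangs level over the tray. In the top crop the shut latch bridges over the waist at (365, 208). I'll let it settle, then hand in.

Emit:
carry_out(
  commands=[
    [[0, 0, 0, 0, 0, 0], [0, 0, 0, 0, 0, 0], [0, 0, 0, 0, 0, 0], [0, 0, 0, 0, 0, 0], [0, 0, 0, 0, 0, 0], [0, 0, 0, 0, 0, 0], [0, 0, 0, 0, 0, 0], [0, 0, 0, 0, 0, 0], [0, 0, 0, 0, 0, 0], [0, 0, 0, 0, 0, 0], [0, 0, 0, 0, 0, 0], [0, 0, 0, 0, 0, 0], [0, 0, 0, 0, 0, 0], [0, 0, 0, 0, 0, 0], [0, 0, 0, 0, 0, 0], [0, 0, 0, 0, 0, 0]],
  ],
)

```text
clock: 20.45
position: [0.4859, -0.0002, 0.3494]
ee_rot: [1.0, -0.026, 0.001, -0.0]
ft_force: [-0.2, -1.1, 0.2]
grip_width: 0.549
grasp_force: 0.0
```

```bash
python3 -c "
from h import *
print(hand_in())"
```

```text
the job is handed in; nothing more can be done
None
```

The job is handed in at about 20 s: the bail was swung upright with a fingertip, and the pail now hangs level over the tray with its waist in the hook; the last picture shows the latch closed above it, and the arm is clear.

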